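# Stopper a curved row of vials

### The arm

A 6-joint arm with a two-finger parallel gripper is mounted at the origin on the work surface. World frame = base frame: x ahead of the robot, y to its left, z up, the work surface at z = 0. Lengths are in m, angles in degrees, forces in N, time in s.
With the tool pointing down it reaches from about 0.3 to 0.825 m from the base axis. Payload 5.4 kg.
Tool frame: the origin (TCP) lies on the centre line of the jaws, within the pads' length; the fingertips stand 22 mm ahead of it and the grasp point (between the pads) lies 3 mm ahead of it; z points along the fingers, y is the direction in which the jaws open and shut (so a half turn about z gives the same grasp; the last joint's range is limited). The gripper opens to 92 mm and grips with 3 to 60 N. Pads are 20 mm wide; open, the fingers measure 128 mm over their backs; the gripper's body (75 mm by 189 mm) begins 69 mm behind the grasp point.
Start: joints at [63.535, 9.076, 91.501, -0, 79.423, -12.038], TCP at [0.143, 0.557, 0.21] pointing down, gripper open.
Joint ranges: [-166.64, 166.64], [-54.1, 131.32], [10.49, 154.53], [-73.88, 253.88], [9.74, 151.15], [-171.62, 171.62]. Speed limits (degrees/s): [147.25, 147.25, 180, 180, 180, 180].

### API

Orientations are given as a 3x3 rotation matrix whose columns are the frame's x, y, z axes.
In Python, from rig import arm gives the robot as it stands.
- The arm moves only by the shell command python3 -m creep 'ROWS'. ROWS is JSON, a list of rows, each an object of numbers: "tx", "ty", "tz": the shift along the tool's x, y, z in m; "turn": the turn about the tool's z in rad; "grip": the closure, from -1 (fully open) to 1 (shut), so that 0 is half open. In form: [{"tx": .., "ty": .., "tz": .., "turn": .., "grip": ..}, ...]. A call has 1 to 12 rows; each row is the pose to reach, as a shift and turn from the pose measured when the call began, along the tool's axes at that moment; what a row does not reach only later rows make up. A row lasts 1/12 s, in which the tool goes at most 41.7 mm and 7.16 degrees, less where a joint would pass 70% of its speed; a pose out of reach is approached as far as the arm can. A call with a gripper value outside its range is refused whole. The fingers move at their own pace and stop on an object; the grip force is fixed at half the most. Time passes only in rows, so rows that repeat a pose let the fingers close. It gives the time, the measured TCP pose, the force and the opening at its end, in the units of the state.
- arm.get_state(): the state, without advancing time (a new reading comes with each control period).
- arm.read_camera(name): name is "side" or "top" or "wrist"; returns the picture (480x640x3 uint8, blue, green, red); there is no depth.
- arm.calibration(name): a dict with "fx", "fy", "cx", "cy" (pixels), "world_from_camera" (4x4, takes a point from camera to world coordinates); the wrist camera has in their place "tool_from_camera" (4x4, takes a point from camera to tool coordinates, whose origin is the TCP and whose axes are the flange's). Camera axes: x right, y down, z forward; pixel columns grow to the right and rows downward; lengths in m; the calibration is good to about 2 mm. A picture is of the moment at which its call begins: read the wrist's pose just before it. calibration takes no time and is no camera call.
- arm.sign_off(): hands the job in, once; it reports no verdict.
The state is a dict: "clock": time; "qpos": joint angles; "dq": joint speeds; "joint_torque": joint torques, N m; "tcp_pos": TCP position; "ee_rot": TCP orientation; "ft_force": force on the tool from outside, world axes, zero at the start; "ft_torque": the same for the moment, N m; "width": finger opening in m.
Only numpy, scipy, OpenCV 4.12 (cv2) and the standard library are available. Lean on these libraries where they do the work, as an engineer would, in place of code of your own. Each camera call takes 0.05 s, during which the arm holds its last target.

### The job

Run a fingertip along the curved row of five vials and gently press each grey stopper down until it is fully home on its glass rim, one after another along the row, starting at the end of the tray with the pull tab. Only press: do not lift, tip or shove the tray about, and leave the loose vial, the well plate, the bottle and the forceps where they are. Finish with the hand clear.

Things in the scene. Friction and masses are not known exactly. Their poses are not given: they have to be found in the camera images.
- tray: Loose curved aluminium tray, about 0.8 kg, any yaw: 24 mm high, 44 wide, 237 long along its arc (radius 150, hollow side to its -x), holding 5 fixed glass vials, 24 mm across, 42 apart, rims 55 mm up. Origin: underside, mid-arc, z up. Stopper 3 at x +11, y 0 mm; 1 at x -12, y +80; 5 at x -12, y -80. A flat pull tab with upturned end sticks out of its +y end, beyond stopper 1.
- top1 (a point): Centre of the flat top of stopper 1 (the one next to the pull tab): grey rubber stopper, round flange 20 mm across and 4 mm thick, with a narrower plug below. It starts standing 5 to 7 mm proud of the vial's rim (top 64 to 66 mm above the bench) and is 59 mm above the bench when fully home. It moves with the stopper.
- top2 (a point): Centre of the flat top of stopper 2: grey rubber stopper, round flange 20 mm across and 4 mm thick, with a narrower plug below. It starts standing 5 to 7 mm proud of the vial's rim (top 64 to 66 mm above the bench) and is 59 mm above the bench when fully home. It moves with the stopper.
- top3 (a point): Centre of the flat top of stopper 3: grey rubber stopper, round flange 20 mm across and 4 mm thick, with a narrower plug below. It starts standing 5 to 7 mm proud of the vial's rim (top 64 to 66 mm above the bench) and is 59 mm above the bench when fully home. It moves with the stopper.
- top4 (a point): Centre of the flat top of stopper 4: grey rubber stopper, round flange 20 mm across and 4 mm thick, with a narrower plug below. It starts standing 5 to 7 mm proud of the vial's rim (top 64 to 66 mm above the bench) and is 59 mm above the bench when fully home. It moves with the stopper.
- top5 (a point): Centre of the flat top of stopper 5 (the far end of the row): grey rubber stopper, round flange 20 mm across and 4 mm thick, with a narrower plug below. It starts standing 5 to 7 mm proud of the vial's rim (top 64 to 66 mm above the bench) and is 59 mm above the bench when fully home. It moves with the stopper.
- stopper1 (a joint): How far stopper 1 is pushed down, m: 0 is as far out as it goes, 0.007 is fully home with its flange resting on the glass rim (a hard stop). It slides straight down against about 4 N of friction and stays where it is left.
- stopper2 (a joint): How far stopper 2 is pushed down, m: 0 is as far out as it goes, 0.007 is fully home with its flange resting on the glass rim (a hard stop). It slides straight down against about 4 N of friction and stays where it is left.
- stopper3 (a joint): How far stopper 3 is pushed down, m: 0 is as far out as it goes, 0.007 is fully home with its flange resting on the glass rim (a hard stop). It slides straight down against about 4 N of friction and stays where it is left.
- stopper4 (a joint): How far stopper 4 is pushed down, m: 0 is as far out as it goes, 0.007 is fully home with its flange resting on the glass rim (a hard stop). It slides straight down against about 4 N of friction and stays where it is left.
- stopper5 (a joint): How far stopper 5 is pushed down, m: 0 is as far out as it goes, 0.007 is fully home with its flange resting on the glass rim (a hard stop). It slides straight down against about 4 N of friction and stays where it is left.
- spare_vial: Bystander: loose stoppered vial, 24 mm across, 59 mm high, 30 g, upright on the bench in the hollow of the tray's curve. Origin: centre of its underside, z up.
- well_plate: Bystander: loose clear 24-well plate, 128 x 86 x 18 mm. Origin: centre of its underside.
- bottle: Bystander: loose amber glass bottle, 60 mm across, 115 mm high. Origin: centre of its underside, z up.
- forceps: Bystander: loose steel forceps, about 120 mm long, 20 mm wide, 8 mm high, lying flat along their x axis. Origin: their middle, on the bench.

How it is judged:
By the outcome, as a careful person would: the job done as asked, in the order asked, and still so for the second after the job is handed in, with the robot touching nothing.
It also fails if it takes over 43 s, if anything falls off the work surface, if the arm or the gripper's body presses on something with over 40 N, if the wrist force passes 120 N, or if a joint passes its speed limit or range.

## Working session

There is one attempt and no reset: what is moved stays moved. The work goes in short steps, Python scripts to look and compute and a shell command to move; the robot and the scene stay as the last step left them, time stands still between calls to the robot, and variables do not carry over. Pictures are saved under pics/ and viewed, and the job is handed in when it is done.

```bash
mkdir -p pics; ls; python3 - <<'E'
from rig import arm
import cv2,numpy as np
np.set_printoptions(precision=4,suppress=True)
s=arm.get_state(); print(s)
for n in ("top","side"):
    im=arm.read_camera(n); cv2.imwrite(f"pics/{n}0.png",im); print(n,arm.calibration(n))
print(arm.calibration("wrist"))
cv2.imwrite("pics/wrist0.png",arm.read_camera("wrist"))
E
```

```text
pics
{'clock': 0.0, 'qpos': array([ 63.5344,   9.112 ,  91.5708,  -0.0022,  79.4229, -12.039 ]), 'dq': array([ 0.0881, -0.0696,  0.0462, -0.0377, -0.0093,  0.0228]), 'joint_torque': array([  0.0009, -38.5565, -32.211 ,   0.0703,   0.0375,  -0.0001]), 'tcp_pos': array([0.143 , 0.5563, 0.2094]), 'ee_rot': array([[-0.9685,  0.2491, -0.0008],
       [ 0.2491,  0.9685, -0.0017],
       [ 0.0003, -0.0018, -1.    ]]), 'ft_force': array([-0.096 ,  0.4029,  0.5369]), 'ft_torque': array([-0.0407,  0.0598, -0.0141]), 'width': 0.09190632146849737}
top {'fx': 499.57168628477683, 'fy': 499.57168628477683, 'cx': 313.32264268071435, 'cy': 239.83877131423083, 'world_from_camera': array([[ 0.0218, -0.9938,  0.1091,  0.4439],
       [-0.9997, -0.0211,  0.0078,  0.0057],
       [-0.0055, -0.1092, -0.994 ,  0.931 ],
       [ 0.    ,  0.    ,  0.    ,  1.    ]])}
side {'fx': 458.38387269880917, 'fy': 458.38387269880917, 'cx': 316.3961210362521, 'cy': 244.4170023885814, 'world_from_camera': array([[ 0.9792, -0.1397,  0.1472,  0.4184],
       [-0.2028, -0.6609,  0.7225, -0.6443],
       [-0.0036, -0.7373, -0.6755,  0.6708],
       [ 0.    ,  0.    ,  0.    ,  1.    ]])}
{'fx': 346.7831939460567, 'fy': 346.7831939460567, 'cx': 318.19684490748534, 'cy': 247.40524795760746, 'tool_from_camera': array([[ 0.001 , -0.9672, -0.2539,  0.0727],
       [ 1.    ,  0.0013, -0.0012,  0.0006],
       [ 0.0015, -0.2539,  0.9672, -0.1745],
       [ 0.    ,  0.    ,  0.    ,  1.    ]])}
```

View pics/top0.png

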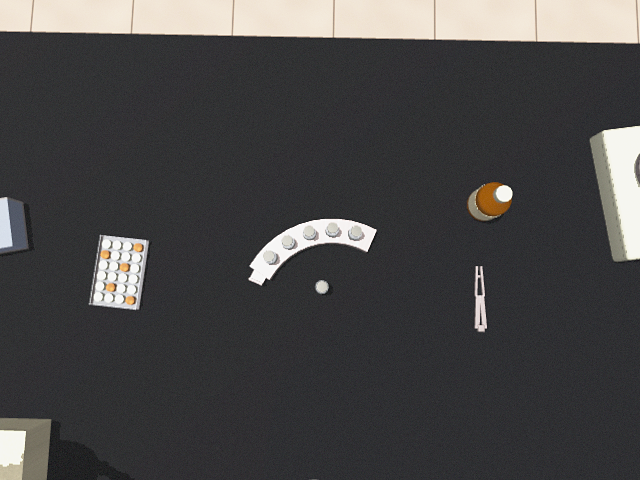

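View pics/side0.png

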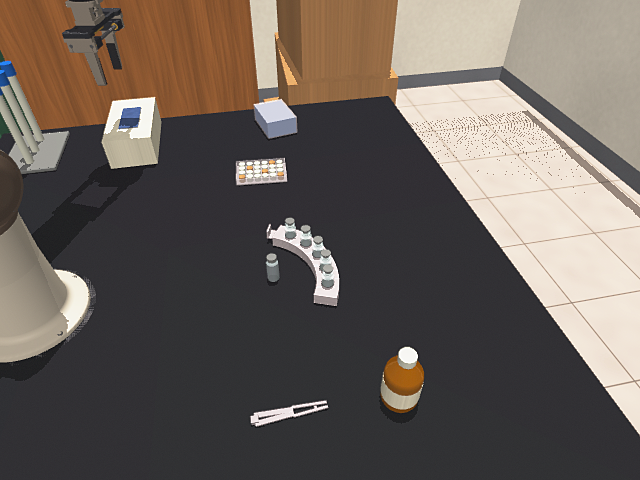

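View pics/wrist0.png

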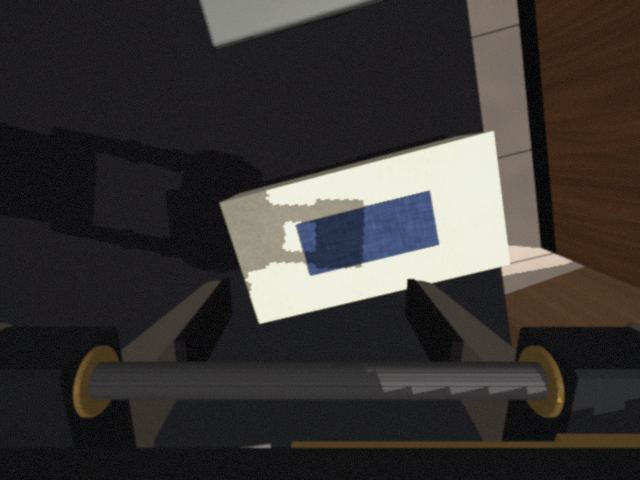

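```bash
python3 - <<'E'
import cv2
a=cv2.imread("pics/top0.png")[205:305,240:390]; cv2.imwrite("pics/top0z.png",cv2.resize(a,None,fx=5,fy=5,interpolation=cv2.INTER_CUBIC))
a=cv2.imread("pics/side0.png")[205:315,250:360]; cv2.imwrite("pics/side0z.png",cv2.resize(a,None,fx=5,fy=5,interpolation=cv2.INTER_CUBIC))
E
```

```text
(no output)
```

View pics/top0z.png

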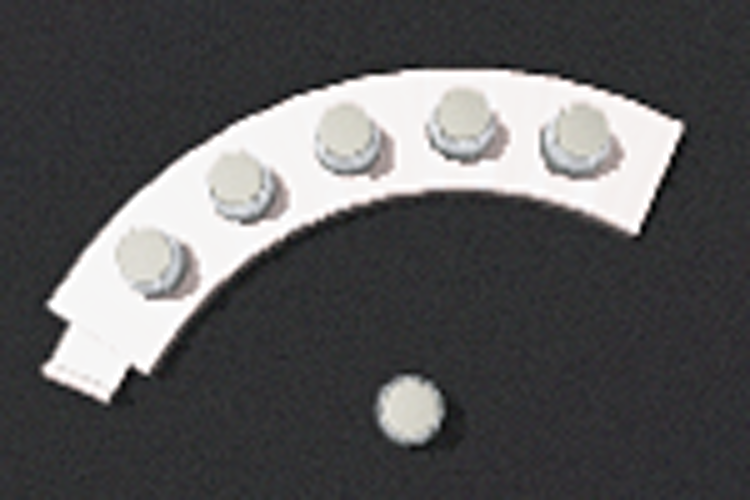

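View pics/side0z.png

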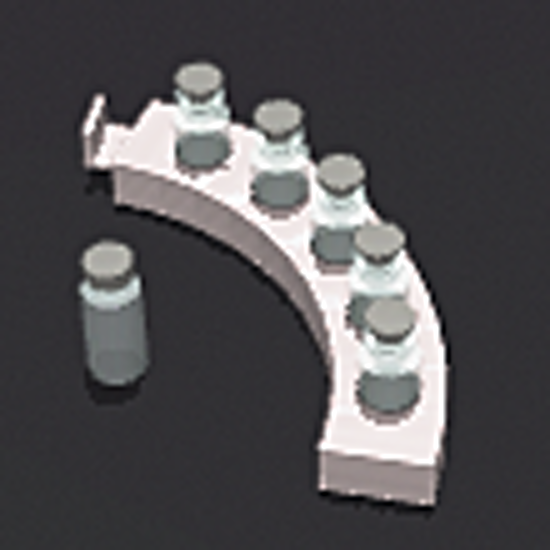

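```bash
cat > h.py <<'E'
import numpy as np,cv2
from rig import arm
np.set_printoptions(precision=4,suppress=True)
def ray(n,uv):
    c=arm.calibration(n); T=c["world_from_camera"]
    d=np.array([(uv[0]-c["cx"])/c["fx"],(uv[1]-c["cy"])/c["fy"],1.]); return T[:3,3],T[:3,:3]@d
def plane(o,d,z): return o+d*(z-o[2])/d[2]
def tri(o1,d1,o2,d2):
    A=np.stack([d1,-d2],1); t=np.linalg.lstsq(A,o2-o1,rcond=None)[0]
    p,q=o1+t[0]*d1,o2+t[1]*d2; return (p+q)/2,np.linalg.norm(p-q)
# model of tops in tray frame
M=np.array([[np.cos(a)*150-150+11,np.sin(a)*150] for a in np.array([2,1,0,-1,-2])*42/150])/1000
def fit(P):
    # rigid 2D fit
    mc,pc=M.mean(0),P.mean(0); H=(M-mc).T@(P-pc); U,S,V=np.linalg.svd(H)
    R=V.T@np.diag([1,np.linalg.det(V.T@U.T)])@U.T; t=pc-R@mc
    F=M@R.T+t; return R,t,F
E
python3 - <<'E'
from h import *
print(M)
t=cv2.imread("pics/top0.png").astype(int); s=cv2.imread("pics/side0.png").astype(int)
for p in [(270,256),(322,286),(259,280),(300,230)]: print("t",t[p[1],p[0]])
for p in [(290,221),(272,257),(325,253)]: print("s",s[p[1],p[0]])
ts=[(149,258),(238,178),(347,130),(465,112),(583,130)]; ss=[(199,79),(278,119),(341,173),(380,242),(390,320)]
P=[]
tm=((t[...,2]-t[...,0]>12)&(t[...,1]>150)).astype(np.uint8)
for (a,b),(c,d) in zip(ts,ss):
    u=np.array([240+(a+.5)/5-.5,205+(b+.5)/5-.5]); v=np.array([250+(c+.5)/5-.5,205+(d+.5)/5-.5])
    x0,y0=np.round(u).astype(int)-9; ys,xs=np.nonzero(tm[y0:y0+19,x0:x0+19]); cu=np.array([xs.mean()+x0,ys.mean()+y0])
    p=plane(*ray("top",cu),.065); q=plane(*ray("side",v),.065); X,g=tri(*ray("top",cu),*ray("side",v))
    print(u,cu,len(xs),p[:2],q[:2],X,round(g,4)); P.append((p[:2]+q[:2])/2)
P=np.array(P); R,tt,F=fit(P); print("fit",F,"\nres mm",(P-F)*1000,"tray",tt,np.degrees(np.arctan2(R[1,0],R[0,0])))
E
```

```text
[[-0.0119  0.0797]
 [ 0.0052  0.0415]
 [ 0.011   0.    ]
 [ 0.0052 -0.0415]
 [-0.0119 -0.0797]]
t [212 219 220]
t [201 214 214]
t [247 247 248]
t [243 244 246]
s [164 170 170]
s [167 171 172]
s [168 171 172]
[269.4 256.2] [274.5    257.0556] 18 [0.5074 0.0794] [0.5105 0.0875] [0.5081 0.0787 0.0723] 0.0025
[287.2 240.2] [289.9167 241.625 ] 24 [0.5349 0.0533] [0.5379 0.0556] [0.5361 0.0531 0.0671] 0.0027
[309.  230.6] [311.8696 232.6304] 46 [0.5515 0.0154] [0.5562 0.018 ] [0.5534 0.0151 0.0676] 0.0044
[332.6 227. ] [334.     226.7206] 68 [ 0.5628 -0.0231] [ 0.5627 -0.0239] [ 0.5629 -0.0231  0.0642] 0.0
[356.2 230.6] [356.8438 231.7188] 64 [ 0.5548 -0.0631] [ 0.5572 -0.0655] [ 0.5564 -0.0634  0.0628] 0.0026
fit [[ 0.5082  0.0857]
 [ 0.5362  0.0545]
 [ 0.5545  0.0169]
 [ 0.5617 -0.0244]
 [ 0.5572 -0.066 ]] 
res mm [[ 0.7233 -2.2404]
 [ 0.17   -0.1088]
 [-0.6696 -0.1886]
 [ 1.0046  0.8706]
 [-1.2283  1.6672]] tray [0.5441 0.0135] 17.908802060942033
```

```bash
python3 -m creep '[{"tx":-0.04,"ty":-0.031,"tz":0,"turn":0.1,"grip":1},{"tx":-0.08,"ty":-0.062,"tz":0,"turn":0.2,"grip":1},{"tx":-0.115,"ty":-0.09,"tz":0,"turn":0.3,"grip":1},{"tx":-0.145,"ty":-0.115,"tz":0,"turn":0.4,"grip":1},{"tx":-0.175,"ty":-0.14,"tz":0,"turn":0.5,"grip":1},{"tx":-0.205,"ty":-0.163,"tz":0,"turn":0.6,"grip":1},{"tx":-0.235,"ty":-0.187,"tz":0,"turn":0.7,"grip":1},{"tx":-0.265,"ty":-0.21,"tz":0,"turn":0.8,"grip":1},{"tx":-0.295,"ty":-0.235,"tz":0,"turn":0.9,"grip":1},{"tx":-0.325,"ty":-0.26,"tz":0,"turn":1.0,"grip":1},{"tx":-0.355,"ty":-0.283,"tz":0,"turn":1.0,"grip":1},{"tx":-0.385,"ty":-0.307,"tz":0,"turn":1.0,"grip":1}]'
```

```text
clock: 1.15
tcp_pos: [0.4401, 0.1613, 0.2099]
ee_rot: [[-0.313, 0.95, -0.001], [0.95, 0.313, -0.001], [-0.001, -0.001, -1.0]]
ft_force: [-0.7, 0.4, -0.1]
width: 0.0141
```

```bash
python3 -m creep '[{"tx":-0.035,"ty":0.013,"tz":0,"turn":0,"grip":1},{"tx":-0.07,"ty":0.026,"tz":0,"turn":0,"grip":1},{"tx":-0.105,"ty":0.04,"tz":0,"turn":0,"grip":1},{"tx":-0.14,"ty":0.053,"tz":0,"turn":0,"grip":1},{"tx":-0.164,"ty":0.062,"tz":0,"turn":0,"grip":1},{"tx":-0.164,"ty":0.062,"tz":0,"turn":0,"grip":1},{"tx":-0.164,"ty":0.062,"tz":0,"turn":0,"grip":1},{"tx":-0.164,"ty":0.062,"tz":0,"turn":0,"grip":1}]'
python3 - <<'E'
from h import *
s=arm.get_state(); print(s["tcp_pos"],s["ee_rot"],s["width"],s["ft_force"],s["clock"])
np.savez("pics/w1.npz",p=s["tcp_pos"],R=s["ee_rot"])
cv2.imwrite("pics/wrist1.png",arm.read_camera("wrist"))
E
```

```text
clock: 1.82
tcp_pos: [0.5497, 0.0255, 0.2096]
ee_rot: [[-0.313, 0.95, -0.002], [0.95, 0.313, -0.001], [0.0, -0.002, -1.0]]
ft_force: [-1.1, 0.4, 0.5]
width: -0.0
[0.5497 0.0255 0.2096] [[-0.3129  0.9498 -0.0017]
 [ 0.9498  0.3129 -0.0005]
 [ 0.     -0.0018 -1.    ]] -4.301431222529219e-05 [-1.0871  0.4431  0.5344] 1.8167
```

View pics/wrist1.png

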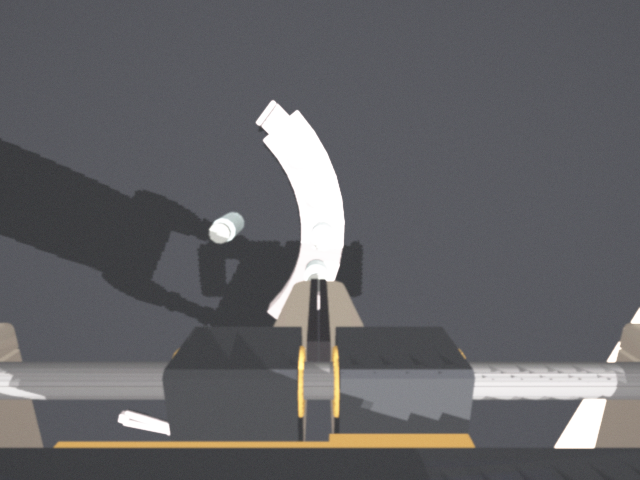

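```bash
python3 - <<'E'
import cv2,numpy as np
a=cv2.imread("pics/wrist1.png")[90:330,200:380].astype(float); a=np.clip((a-170)*3,0,255).astype(np.uint8); cv2.imwrite("pics/wrist1z.png",cv2.resize(a,None,fx=2.5,fy=2.5,interpolation=cv2.INTER_CUBIC))
E
```

```text
(no output)
```

View pics/wrist1z.png

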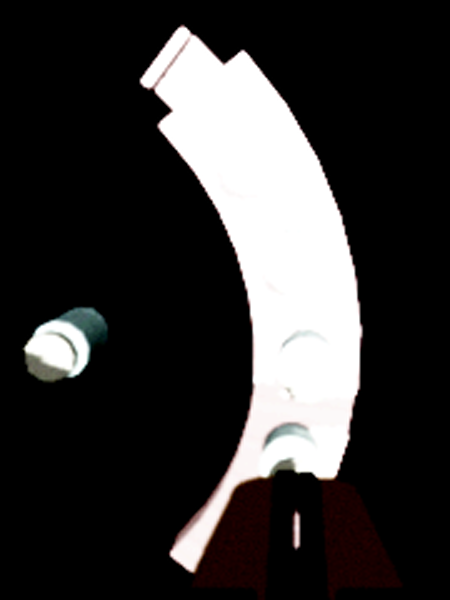

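```bash
python3 - <<'E'
from h import *
t=cv2.imread("pics/top0.png"); s=cv2.imread("pics/side0.png")
ts=[(149,258),(238,178),(347,130),(465,112),(583,130)]; ss=[(199,79),(278,119),(341,173),(380,242),(390,320)]
def cen(im,v,off,r,lo,hi,bias):
    z=cv2.resize(im[off[1]:off[1]+110,off[0]:off[0]+150],None,fx=5,fy=5,interpolation=cv2.INTER_CUBIC)
    z=cv2.GaussianBlur(z,(0,0),3).astype(int)
    m=((z[...,2]-z[...,0]>=bias)&(z[...,1]>lo)&(z[...,1]<hi)).astype(np.uint8)
    d=np.zeros_like(m); cv2.circle(d,v,r,1,-1); m&=d
    n,l,st,c=cv2.connectedComponentsWithStats(m); k=1+np.argmax(st[1:,4])
    x,y,w,h=st[k,:4]
    return np.array([off[0]+(x+w/2)/5-.5,off[1]+(y+h/2)/5-.5]),(w,h,st[k,4]),m*255
PT=[];PS=[]; mt=0;ms=0
for a,b in zip(ts,ss):
    u,i,m=cen(t,a,(240,205),42,180,232,4); mt=mt|m
    v,j,n=cen(s,b,(250,205),32,130,200,4); ms=ms|n
    ue=np.array([240+(a[0]+.5)/5-.5,205+(a[1]+.5)/5-.5]);ve=np.array([250+(b[0]+.5)/5-.5,205+(b[1]+.5)/5-.5])
    print(u,ue,i,v,ve,j, [plane(*ray("top",w),.065)[:2] for w in (u,ue)],[plane(*ray("side",w),.065)[:2] for w in (v,ve)])
    PT.append(plane(*ray("top",ue),.065)[:2]); PS.append(plane(*ray("side",ve),.065)[:2])
for P in (PT,PS):
    P=np.array(P);R,tt,F=fit(P); print("fit\n",F,"\nres mm",((P-F)*1000).round(1).tolist(),"tray",tt,np.degrees(np.arctan2(R[1,0],R[0,0])))
cv2.imwrite("pics/masks.png",np.hstack([mt,ms]) [:, :800] if 0 else mt); cv2.imwrite("pics/masks_s.png",ms)
E
```

```text
[267.9 255.5] [269.4 256.2] (np.int32(56), np.int32(56), np.int32(2411)) [289.2 220.4] [289.4 220.4] (np.int32(43), np.int32(29), np.int32(965)) [array([0.5099, 0.0909]), array([0.5087, 0.0883])] [array([0.5101, 0.0876]), array([0.5105, 0.0875])]
[286.5 240.1] [287.2 240.2] (np.int32(56), np.int32(56), np.int32(2347)) [305.1 228. ] [305.2 228.4] (np.int32(44), np.int32(31), np.int32(1052)) [array([0.5375, 0.0593]), array([0.5373, 0.0581])] [array([0.5379, 0.0568]), array([0.5379, 0.0556])]
[310.1 230.4] [309.  230.6] (np.int32(72), np.int32(57), np.int32(2560)) [316.9 238.9] [317.8 239.2] (np.int32(52), np.int32(34), np.int32(1218)) [array([0.5554, 0.0186]), array([0.555 , 0.0205])] [array([0.5546, 0.0193]), array([0.5562, 0.018 ])]
[333.6 227.2] [332.6 227. ] (np.int32(71), np.int32(55), np.int32(2565)) [325.3 251.2] [325.6 253. ] (np.int32(48), np.int32(45), np.int32(1326)) [array([ 0.5619, -0.0224]), array([ 0.5622, -0.0206])] [array([ 0.5632, -0.0189]), array([ 0.5627, -0.0239])]
[357.2 230.2] [356.2 230.6] (np.int32(69), np.int32(57), np.int32(2680)) [327.9 267.3] [327.6 268.6] (np.int32(52), np.int32(42), np.int32(1474)) [array([ 0.5575, -0.0637]), array([ 0.5567, -0.062 ])] [array([ 0.5585, -0.0623]), array([ 0.5572, -0.0655])]
fit
 [[ 0.5089  0.0893]
 [ 0.5368  0.0581]
 [ 0.555   0.0203]
 [ 0.562  -0.0209]
 [ 0.5574 -0.0625]] 
res mm [[-0.2, -1.0], [0.5, 0.0], [0.1, 0.1], [0.2, 0.3], [-0.6, 0.6]] tray [0.5445 0.017 ] 17.704764474609505
fit
 [[ 0.5106  0.0872]
 [ 0.5382  0.0556]
 [ 0.5559  0.0177]
 [ 0.5625 -0.0236]
 [ 0.5574 -0.0652]] 
res mm [[-0.1, 0.3], [-0.3, -0.1], [0.3, 0.3], [0.2, -0.2], [-0.1, -0.3]] tray [0.5454 0.0145] 17.05714571851913
```

View pics/masks.png

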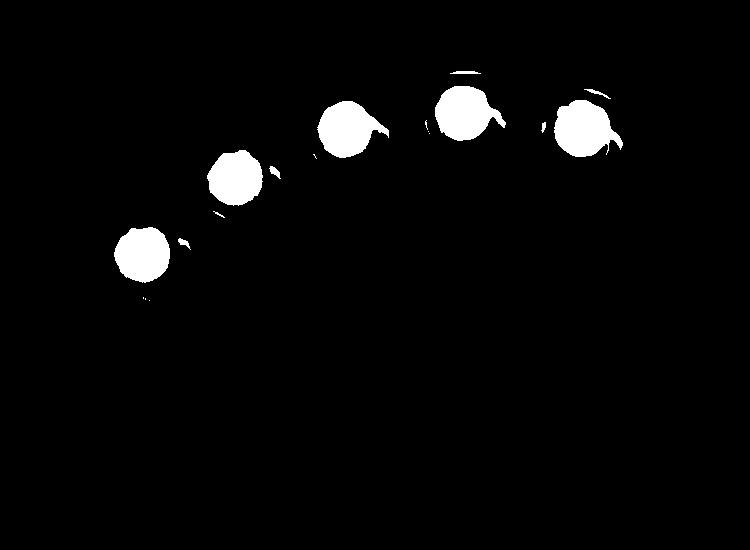

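View pics/masks_s.png

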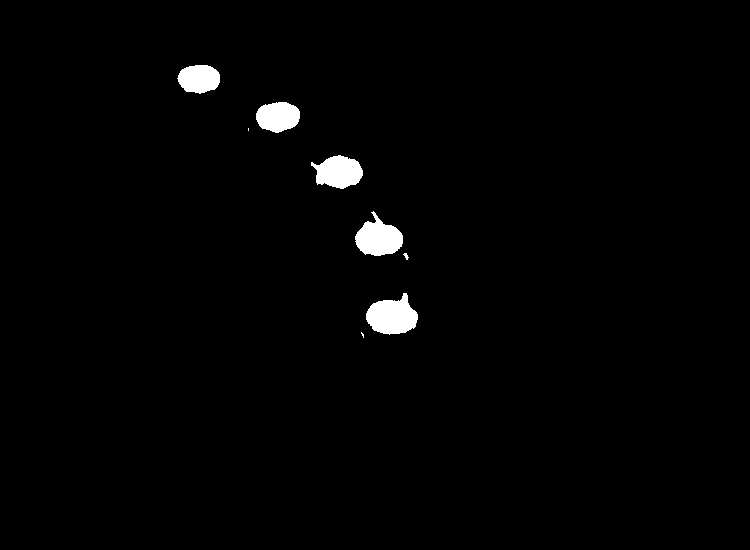

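```bash
python3 - <<'E'
from h import *
mt=cv2.imread("pics/masks.png",0); ms=cv2.imread("pics/masks_s.png",0)
def cc(m,off,k):
    m=cv2.morphologyEx(m,cv2.MORPH_OPEN,cv2.getStructuringElement(cv2.MORPH_ELLIPSE,(k,k)))
    n,l,st,c=cv2.connectedComponentsWithStats(m); print(st[1:,4])
    return (c[1:]+.5)/5-.5+np.array(off)
T=sorted(cc(mt,(240,205),21).tolist()); S=sorted(cc(ms,(250,205),15).tolist(),key=lambda c:c[1])
PT=np.array([plane(*ray("top",u),.065)[:2] for u in T]);PS=np.array([plane(*ray("side",u),.065)[:2] for u in S])
X=[tri(*ray("top",u),*ray("side",v)) for u,v in zip(T,S)]; print([x[0].round(4).tolist()+[round(x[1],4)] for x in X])
for P in (PT,PS,(PT+PS)/2):
    R,tt,F=fit(P); print("fit\n",F,"\nres mm",((P-F)*1000).round(1).tolist(),"tray",tt,np.degrees(np.arctan2(R[1,0],R[0,0])))
s=arm.get_state(); D=F-s["tcp_pos"][:2]; print("tx,ty from here",D@s["ee_rot"][:2,:2])
E
```

```text
[2411 2421 2510 2305 2377]
[ 953 1046 1148 1253 1415]
[[0.5105, 0.0908, 0.0626, np.float64(0.0007)], [0.5379, 0.0592, 0.0633, np.float64(0.0008)], [0.5559, 0.0211, 0.063, np.float64(0.0005)], [0.5627, -0.0199, 0.063, np.float64(0.0007)], [0.5581, -0.0619, 0.0629, np.float64(0.001)]]
fit
 [[ 0.5098  0.0905]
 [ 0.5375  0.0591]
 [ 0.5554  0.0213]
 [ 0.5621 -0.02  ]
 [ 0.5572 -0.0616]] 
res mm [[0.2, 0.0], [-0.2, -0.0], [0.0, -0.2], [-0.1, 0.2], [0.1, -0.0]] tray [0.5449 0.018 ] 17.291994301856647
fit
 [[ 0.5103  0.0883]
 [ 0.538   0.0569]
 [ 0.556   0.0191]
 [ 0.5628 -0.0222]
 [ 0.5579 -0.0638]] 
res mm [[0.3, -0.4], [0.0, 0.3], [-0.2, -0.1], [-0.2, 0.3], [0.2, -0.0]] tray [0.5455 0.0158] 17.40344726396808
fit
 [[ 0.5101  0.0894]
 [ 0.5377  0.058 ]
 [ 0.5557  0.0202]
 [ 0.5625 -0.0211]
 [ 0.5576 -0.0627]] 
res mm [[0.2, -0.2], [-0.1, 0.1], [-0.1, -0.2], [-0.2, 0.2], [0.1, -0.0]] tray [0.5452 0.0169] 17.347673448021425
tx,ty from here [[ 0.0727 -0.0176]
 [ 0.0342 -0.0012]
 [-0.0073  0.004 ]
 [-0.0487 -0.0025]
 [-0.0866 -0.0202]]
```

```bash
python3 -m creep '[{"tx":0.035,"ty":-0.009,"tz":0.01,"turn":0,"grip":1},{"tx":0.07,"ty":-0.0176,"tz":0.02,"turn":0,"grip":1},{"tx":0.0727,"ty":-0.0176,"tz":0.05,"turn":0,"grip":1},{"tx":0.0727,"ty":-0.0176,"tz":0.08,"turn":0,"grip":1},{"tx":0.0727,"ty":-0.0176,"tz":0.10,"turn":0,"grip":1},{"tx":0.0727,"ty":-0.0176,"tz":0.11,"turn":0,"grip":1},{"tx":0.0727,"ty":-0.0176,"tz":0.11,"turn":0,"grip":1},{"tx":0.0727,"ty":-0.0176,"tz":0.11,"turn":0,"grip":1},{"tx":0.0727,"ty":-0.0176,"tz":0.11,"turn":0,"grip":1}]'
python3 - <<'E'
from h import *
s=arm.get_state(); print(s["tcp_pos"],s["ft_force"],s["clock"])
for n,(x,y) in {"top":(240,205),"side":(250,150)}.items():
    a=arm.read_camera(n); cv2.imwrite(f"pics/{n}2z.png",cv2.resize(a[y:y+150,x:x+150],None,fx=4,fy=4,interpolation=cv2.INTER_CUBIC))
E
```

```text
clock: 2.62
tcp_pos: [0.5112, 0.0895, 0.1015]
ee_rot: [[-0.314, 0.949, 0.002], [0.949, 0.314, -0.001], [-0.001, 0.001, -1.0]]
ft_force: [-0.1, 0.3, -0.3]
width: 0.0007
[0.5112 0.0895 0.1015] [-0.0662  0.265  -0.2641] 2.6167
```

View pics/side2z.png

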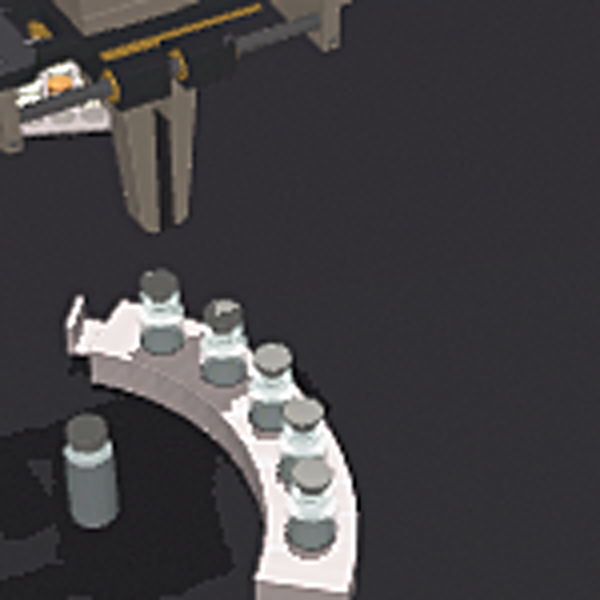

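View pics/top2z.png

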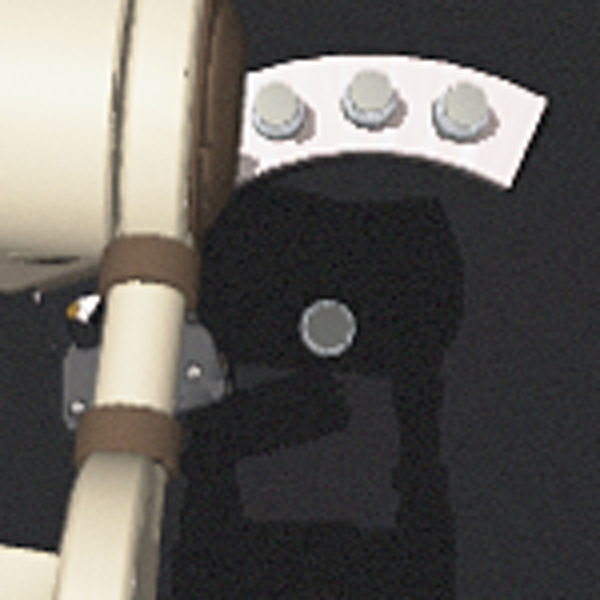

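```bash
python3 - <<'E'
from h import *
c=arm.calibration("side"); Ti=np.linalg.inv(c["world_from_camera"])
for p in [(.5112,.0895,.0795),(.5112,.0895,.1015),(.5112,.0895,.065)]:
    q=Ti[:3,:3]@p+Ti[:3,3]; print(p,((c["fx"]*q[0]/q[2]+c["cx"]-250+.5)*4,(c["fy"]*q[1]/q[2]+c["cy"]-150+.5)*4), q[2])
# tip: row 228 at z? solve along x,y fixed
for v in ((165,228),(165,232)):
    o,d=ray("side",(250+v[0]/4-.5,150+v[1]/4-.5))
    for z in (.0795,.09,.1,.11): print(v,plane(o,d,z))
E
```

```text
(0.5112, 0.0895, 0.0795) (np.float64(159.0329041746504), np.float64(259.18731202477204)) 0.9432325561389792
(0.5112, 0.0895, 0.1015) (np.float64(157.1368171669901), np.float64(225.22120256196536)) 0.9283712967118185
(0.5112, 0.0895, 0.065) (np.float64(160.25026652517613), np.float64(280.9948887271105)) 0.9530274771250624
(165, 228) [0.5184 0.1147 0.0795]
(165, 228) [0.5167 0.1012 0.09  ]
(165, 228) [0.515  0.0883 0.1   ]
(165, 228) [0.5133 0.0755 0.11  ]
(165, 232) [0.5179 0.1113 0.0795]
(165, 232) [0.5161 0.0979 0.09  ]
(165, 232) [0.5144 0.0851 0.1   ]
(165, 232) [0.5128 0.0723 0.11  ]
```

```bash
python3 - <<'E'
import cv2,numpy as np
a=cv2.imread("pics/side2z.png")[150:330,50:290].astype(float); a=np.clip(a*3,0,255).astype(np.uint8); a=cv2.resize(a,None,fx=3,fy=3)
b=cv2.imread("pics/wrist1.png")[250:330,260:380].astype(float); b=np.clip(b*3,0,255).astype(np.uint8); b=cv2.resize(b,None,fx=5,fy=5)
cv2.imwrite("pics/dk1.png",a);cv2.imwrite("pics/dk2.png",b)
E
```

```text
(no output)
```

View pics/dk1.png

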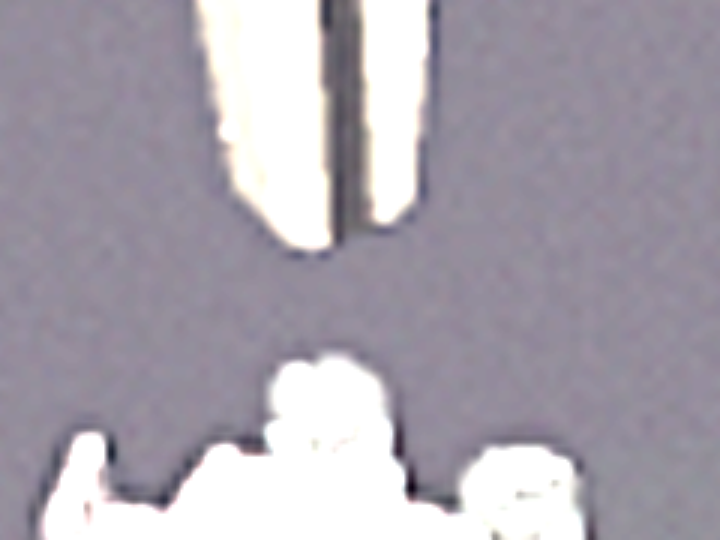

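View pics/dk2.png

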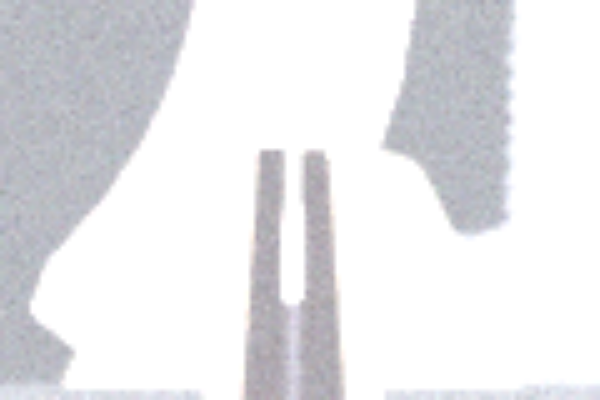

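```bash
python3 -m creep '[{"tx":0,"ty":-0.001,"tz":0.003,"turn":0,"grip":1},{"tx":0,"ty":-0.001,"tz":0.006,"turn":0,"grip":1},{"tx":0,"ty":-0.001,"tz":0.009,"turn":0,"grip":1},{"tx":0,"ty":-0.001,"tz":0.011,"turn":0,"grip":1},{"tx":0,"ty":-0.001,"tz":0.011,"turn":0,"grip":1},{"tx":0,"ty":-0.001,"tz":0.011,"turn":0,"grip":1}]'
python3 - <<'E'
from h import *
x,y=250,150
a=arm.read_camera("side"); cv2.imwrite(f"pics/side3z.png",cv2.resize(a[y:y+150,x:x+150],None,fx=4,fy=4,interpolation=cv2.INTER_CUBIC))
E
```

```text
clock: 3.22
tcp_pos: [0.5101, 0.089, 0.0903]
ee_rot: [[-0.314, 0.95, 0.001], [0.95, 0.314, -0.001], [-0.001, 0.001, -1.0]]
ft_force: [-0.8, 0.1, 0.2]
width: 0.0
```

View pics/side3z.png

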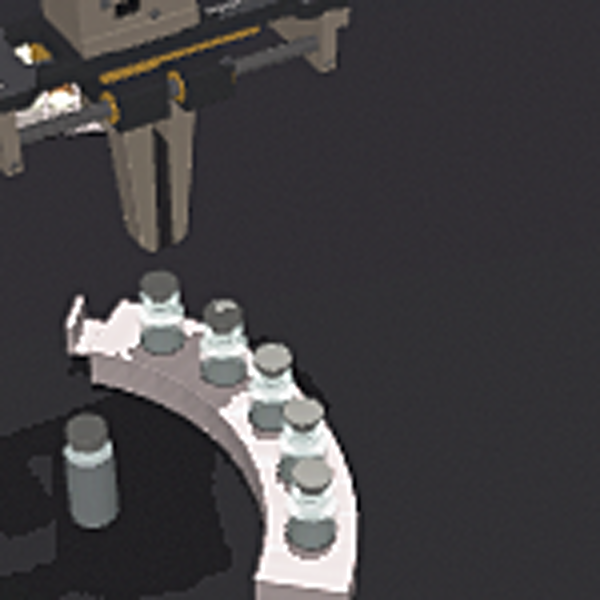

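```bash
python3 -m creep '[{"tx":0,"ty":0,"tz":0.002,"turn":0,"grip":1},{"tx":0,"ty":0,"tz":0.004,"turn":0,"grip":1},{"tx":0,"ty":0,"tz":0.006,"turn":0,"grip":1},{"tx":0,"ty":0,"tz":0.006,"turn":0,"grip":1}]'
```

```text
clock: 3.6
tcp_pos: [0.5099, 0.089, 0.0838]
ee_rot: [[-0.314, 0.95, 0.001], [0.95, 0.314, -0.001], [-0.001, 0.0, -1.0]]
ft_force: [-0.1, -0.4, -0.2]
width: 0.0002
```

```bash
python3 -m creep '[{"tx":0,"ty":0,"tz":0.002,"turn":0,"grip":1},{"tx":0,"ty":0,"tz":0.004,"turn":0,"grip":1},{"tx":0,"ty":0,"tz":0.005,"turn":0,"grip":1},{"tx":0,"ty":0,"tz":0.005,"turn":0,"grip":1}]'
```

```text
clock: 3.93
tcp_pos: [0.5096, 0.089, 0.0785]
ee_rot: [[-0.314, 0.95, 0.0], [0.95, 0.314, -0.001], [-0.001, -0.0, -1.0]]
ft_force: [0.9, -0.3, -0.0]
width: 0.0001
```

```bash
python3 -m creep '[{"tx":0,"ty":0,"tz":0.0015,"turn":0,"grip":1},{"tx":0,"ty":0,"tz":0.003,"turn":0,"grip":1},{"tx":0,"ty":0,"tz":0.004,"turn":0,"grip":1},{"tx":0,"ty":0,"tz":0.004,"turn":0,"grip":1}]'
python3 - <<'E'
from h import *
x,y=250,150
a=arm.read_camera("side"); cv2.imwrite(f"pics/side4z.png",cv2.resize(a[y:y+150,x:x+150],None,fx=4,fy=4,interpolation=cv2.INTER_CUBIC))
E
```

```text
clock: 4.27
tcp_pos: [0.5094, 0.089, 0.0742]
ee_rot: [[-0.314, 0.95, -0.0], [0.95, 0.314, -0.001], [-0.0, -0.001, -1.0]]
ft_force: [-1.2, 0.2, -0.6]
width: 0.0002
```

View pics/side4z.png

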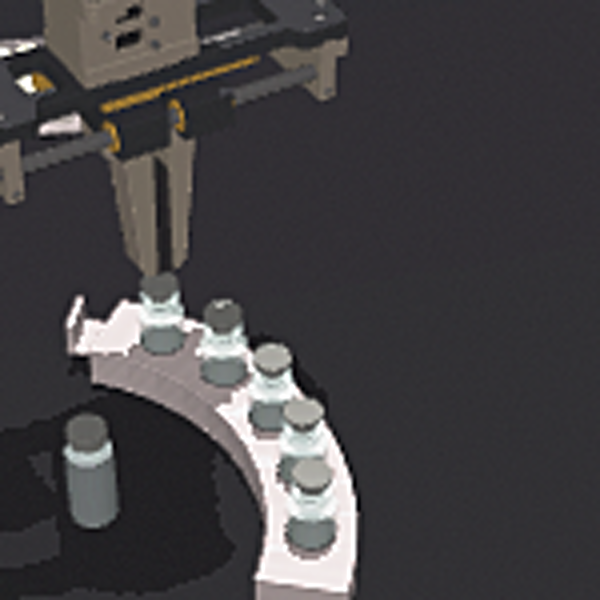

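```bash
python3 -m creep '[{"tx":0,"ty":0,"tz":0.0015,"turn":0,"grip":1},{"tx":0,"ty":0,"tz":0.003,"turn":0,"grip":1},{"tx":0,"ty":0,"tz":0.003,"turn":0,"grip":1}]'
```

```text
clock: 4.57
tcp_pos: [0.5093, 0.089, 0.071]
ee_rot: [[-0.314, 0.95, -0.001], [0.95, 0.314, -0.001], [-0.0, -0.001, -1.0]]
ft_force: [-0.2, 0.5, 0.2]
width: 0.0005
```

```bash
python3 -m creep '[{"tx":0,"ty":0,"tz":0.001,"turn":0,"grip":1},{"tx":0,"ty":0,"tz":0.002,"turn":0,"grip":1},{"tx":0,"ty":0,"tz":0.002,"turn":0,"grip":1}]'
```

```text
clock: 4.82
tcp_pos: [0.509, 0.089, 0.0687]
ee_rot: [[-0.314, 0.95, -0.001], [0.95, 0.314, -0.001], [-0.0, -0.001, -1.0]]
ft_force: [0.2, -0.5, 0.2]
width: 0.0004
```

```bash
python3 -m creep '[{"tx":0,"ty":0.001,"tz":0.001,"turn":0,"grip":1},{"tx":0,"ty":0.001,"tz":0.002,"turn":0,"grip":1},{"tx":0,"ty":0.001,"tz":0.002,"turn":0,"grip":1}]'
```

```text
clock: 5.07
tcp_pos: [0.5099, 0.0893, 0.0664]
ee_rot: [[-0.314, 0.95, -0.002], [0.95, 0.314, -0.001], [-0.0, -0.002, -1.0]]
ft_force: [0.2, -0.8, -0.2]
width: 0.0004
```

```bash
python3 - <<'E'
from h import *
x,y=250,150
s=arm.get_state(); print(s["tcp_pos"],s["ft_force"])
a=arm.read_camera("side"); cv2.imwrite(f"pics/side5z.png",cv2.resize(a[190:265,x:x+100],None,fx=8,fy=8,interpolation=cv2.INTER_CUBIC))
E
```

```text
[0.5099 0.0893 0.0664] [ 0.2281 -0.7619 -0.1724]
```

View pics/side5z.png

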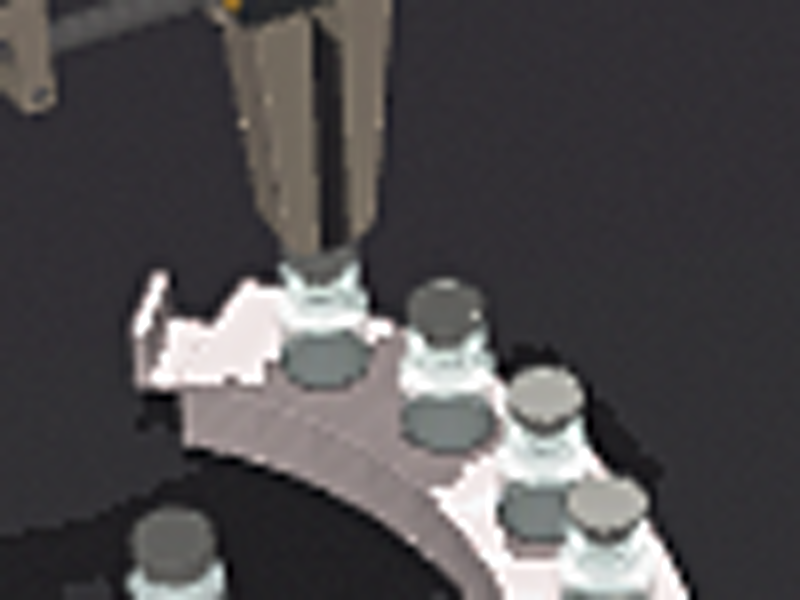

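```bash
python3 - <<'E'
import cv2,numpy as np
def crop(f,k,ox,oy):
    a=cv2.imread(f); x0,y0=(278-ox)*k,(208-oy)*k
    return cv2.resize(a[y0:y0+40*k,x0:x0+40*k],(390,390),interpolation=cv2.INTER_AREA if k>9 else cv2.INTER_CUBIC)
cv2.imwrite("pics/cmp.png",np.hstack([crop("pics/side4z.png",4,250,150),crop("pics/side5z.png",8,250,190)]))
E
```

```text
(no output)
```

View pics/cmp.png

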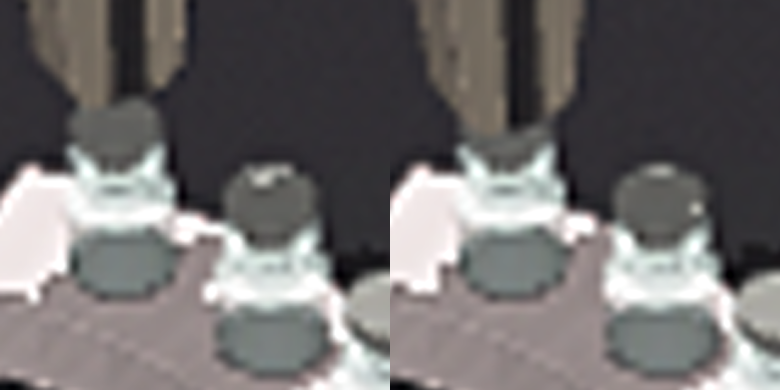

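```bash
python3 -m creep '[{"tx":0,"ty":0,"tz":0.001,"turn":0,"grip":1},{"tx":0,"ty":0,"tz":0.002,"turn":0,"grip":1},{"tx":0,"ty":0,"tz":0.002,"turn":0,"grip":1}]'
```

```text
clock: 5.37
tcp_pos: [0.5098, 0.0893, 0.0643]
ee_rot: [[-0.314, 0.95, -0.002], [0.95, 0.314, -0.001], [0.0, -0.002, -1.0]]
ft_force: [0.1, -0.1, -0.3]
width: 0.0003
```

```bash
python3 - <<'E'
from h import *
a=arm.read_camera("side"); cv2.imwrite("pics/side6.png",a); z=cv2.resize(a[195:255,265:325],None,fx=10,fy=10,interpolation=cv2.INTER_CUBIC); cv2.imwrite("pics/side6z.png",np.clip(z.astype(float)*1.6,0,255).astype(np.uint8))
s=arm.get_state(); print(s["tcp_pos"],s["ft_force"])
cv2.imwrite("pics/wrist6.png",arm.read_camera("wrist"))
E
```

```text
[0.5098 0.0893 0.0644] [ 0.3016  0.0304 -0.7701]
```

View pics/side6z.png

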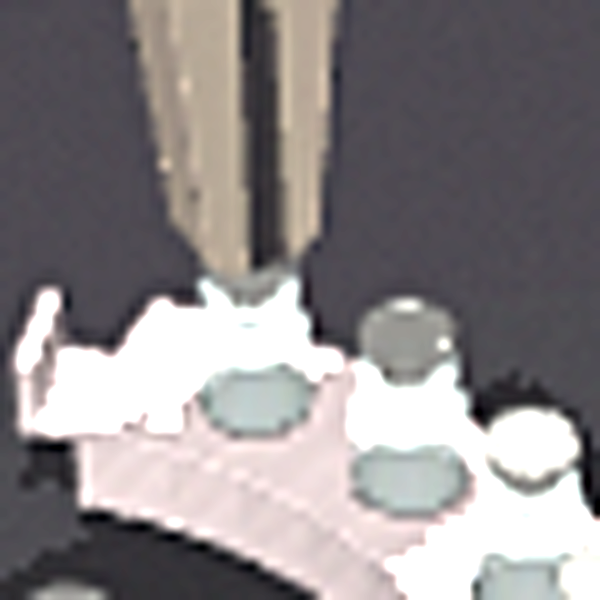

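View pics/wrist6.png

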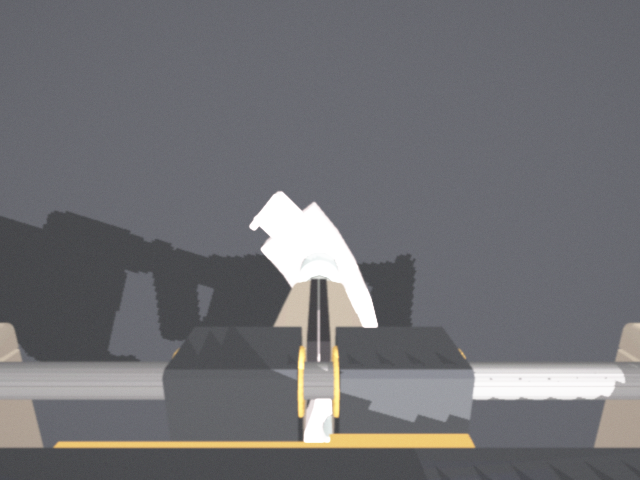

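```bash
python3 -m creep '[{"tx":0,"ty":0,"tz":0.001,"turn":0,"grip":1},{"tx":0,"ty":0,"tz":0.0015,"turn":0,"grip":1},{"tx":0,"ty":0,"tz":0.0015,"turn":0,"grip":1}]'
```

```text
clock: 5.72
tcp_pos: [0.5097, 0.0893, 0.0628]
ee_rot: [[-0.314, 0.95, -0.002], [0.95, 0.314, -0.001], [0.0, -0.002, -1.0]]
ft_force: [-0.7, -0.3, -0.6]
width: 0.0007
```

```bash
python3 -m creep '[{"tx":0,"ty":0,"tz":0.001,"turn":0,"grip":1},{"tx":0,"ty":0,"tz":0.0015,"turn":0,"grip":1},{"tx":0,"ty":0,"tz":0.0015,"turn":0,"grip":1}]'
python3 - <<'E'
from h import *
a=arm.read_camera("side"); cv2.imwrite("pics/side7.png",a); z=cv2.resize(a[195:255,265:325],None,fx=10,fy=10,interpolation=cv2.INTER_CUBIC); cv2.imwrite("pics/side7z.png",np.clip(z.astype(float)*1.6,0,255).astype(np.uint8))
E
```

```text
clock: 5.97
tcp_pos: [0.5096, 0.0893, 0.0611]
ee_rot: [[-0.314, 0.95, -0.002], [0.95, 0.314, -0.001], [0.0, -0.002, -1.0]]
ft_force: [0.1, -0.9, 0.7]
width: 0.0004
```

View pics/side7z.png

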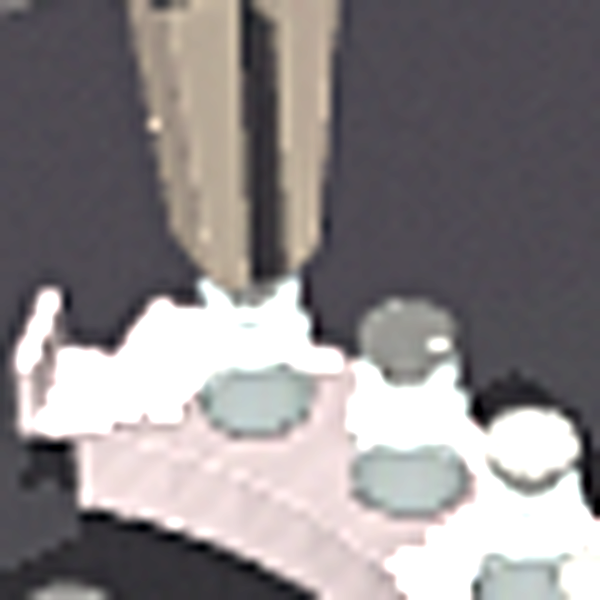

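```bash
python3 -m creep '[{"tx":0,"ty":0,"tz":0.0005,"turn":0,"grip":1},{"tx":0,"ty":0,"tz":0.001,"turn":0,"grip":1},{"tx":0,"ty":0,"tz":0.001,"turn":0,"grip":1}]'
```

```text
clock: 6.27
tcp_pos: [0.5097, 0.0893, 0.0604]
ee_rot: [[-0.314, 0.95, -0.002], [0.95, 0.314, -0.001], [0.0, -0.002, -1.0]]
ft_force: [-1.2, 0.3, 2.0]
width: 0.0005
```

```bash
python3 -m creep '[{"tx":0,"ty":0.0005,"tz":0.0005,"turn":0,"grip":1},{"tx":0,"ty":0.0005,"tz":0.001,"turn":0,"grip":1},{"tx":0,"ty":0.0005,"tz":0.001,"turn":0,"grip":1}]'
```

```text
clock: 6.52
tcp_pos: [0.5099, 0.0894, 0.0594]
ee_rot: [[-0.314, 0.949, -0.003], [0.949, 0.314, -0.001], [0.0, -0.003, -1.0]]
ft_force: [-3.0, -1.3, 3.3]
width: 0.0002
```

```bash
python3 -m creep '[{"tx":0,"ty":0,"tz":0.0005,"turn":0,"grip":1},{"tx":0,"ty":0,"tz":0.001,"turn":0,"grip":1},{"tx":0,"ty":0,"tz":0.0015,"turn":0,"grip":1},{"tx":0,"ty":0,"tz":0.0015,"turn":0,"grip":1}]'
python3 - <<'E'
from h import *
a=arm.read_camera("side"); cv2.imwrite("pics/side8.png",a); z=cv2.resize(a[195:255,265:325],None,fx=10,fy=10,interpolation=cv2.INTER_CUBIC); cv2.imwrite("pics/side8z.png",np.clip(z.astype(float)*1.,0,255).astype(np.uint8))
E
```

```text
clock: 6.85
tcp_pos: [0.5099, 0.0894, 0.0578]
ee_rot: [[-0.314, 0.949, -0.003], [0.949, 0.314, -0.001], [0.0, -0.003, -1.0]]
ft_force: [-1.7, -0.6, 2.4]
width: 0.0004
```

View pics/side8z.png

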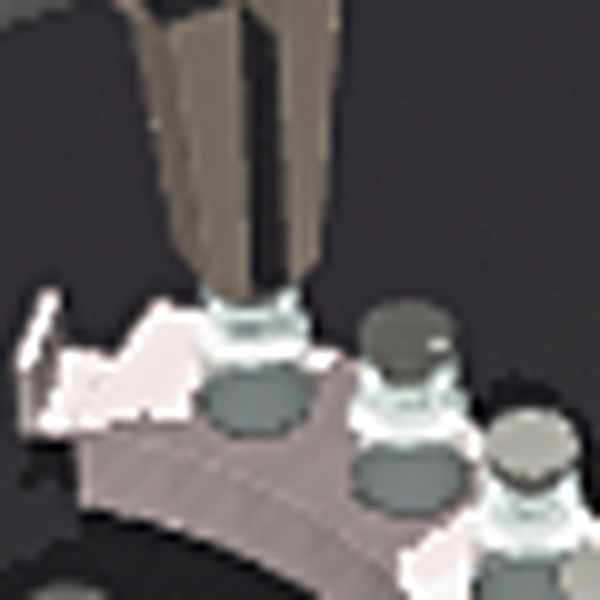

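```bash
python3 -m creep '[{"tx":0,"ty":0,"tz":0.0005,"turn":0,"grip":1},{"tx":0,"ty":0,"tz":0.001,"turn":0,"grip":1},{"tx":0,"ty":0,"tz":0.0015,"turn":0,"grip":1},{"tx":0,"ty":0,"tz":0.0015,"turn":0,"grip":1}]'
```

```text
clock: 7.23
tcp_pos: [0.5099, 0.0894, 0.0562]
ee_rot: [[-0.314, 0.949, -0.003], [0.95, 0.314, -0.001], [0.0, -0.003, -1.0]]
ft_force: [-0.9, -0.5, 3.3]
width: 0.0002
```

```bash
python3 -m creep '[{"tx":0,"ty":0,"tz":0.0005,"turn":0,"grip":1},{"tx":0,"ty":0,"tz":0.001,"turn":0,"grip":1},{"tx":0,"ty":0,"tz":0.001,"turn":0,"grip":1}]'
```

```text
clock: 7.48
tcp_pos: [0.5099, 0.0894, 0.0552]
ee_rot: [[-0.314, 0.949, -0.003], [0.949, 0.314, -0.001], [0.0, -0.003, -1.0]]
ft_force: [-2.3, -0.2, 4.6]
width: 0.0002
```

```bash
python3 -m creep '[{"tx":0,"ty":0,"tz":0.0005,"turn":0,"grip":1},{"tx":0,"ty":0,"tz":0.001,"turn":0,"grip":1},{"tx":0,"ty":0,"tz":0.001,"turn":0,"grip":1}]'
```

```text
clock: 7.73
tcp_pos: [0.5099, 0.0894, 0.0551]
ee_rot: [[-0.314, 0.949, -0.003], [0.949, 0.314, -0.001], [0.0, -0.003, -1.0]]
ft_force: [-6.1, -0.8, 11.6]
width: 0.0003
```

```bash
python3 -m creep '[{"tx":0,"ty":0,"tz":0.0005,"turn":0,"grip":1},{"tx":0,"ty":0,"tz":0.001,"turn":0,"grip":1},{"tx":0,"ty":0,"tz":0.001,"turn":0,"grip":1}]'
```

```text
clock: 7.98
tcp_pos: [0.5099, 0.0894, 0.0551]
ee_rot: [[-0.314, 0.949, -0.004], [0.949, 0.314, -0.001], [0.0, -0.004, -1.0]]
ft_force: [-6.2, -0.5, 12.5]
width: 0.0004
```

```bash
python3 -m creep '[{"tx":0,"ty":0,"tz":-0.005,"turn":0,"grip":1},{"tx":0,"ty":0,"tz":-0.017,"turn":0,"grip":1},{"tx":-0.019,"ty":0.008,"tz":-0.020,"turn":0,"grip":1},{"tx":-0.0385,"ty":0.0164,"tz":-0.020,"turn":0,"grip":1},{"tx":-0.0385,"ty":0.0164,"tz":-0.012,"turn":0,"grip":1},{"tx":-0.0385,"ty":0.0164,"tz":-0.0085,"turn":0,"grip":1},{"tx":-0.0385,"ty":0.0164,"tz":-0.0085,"turn":0,"grip":1},{"tx":-0.0385,"ty":0.0164,"tz":-0.0085,"turn":0,"grip":1}]'
python3 - <<'E'
from h import *
s=arm.get_state(); print(s["tcp_pos"], (np.array([.5377,.0580])-s["tcp_pos"][:2])@s["ee_rot"][:2,:2])
a=arm.read_camera("side"); cv2.imwrite("pics/side9.png",a); z=cv2.resize(a[195:265,265:345],None,fx=9,fy=9,interpolation=cv2.INTER_CUBIC); cv2.imwrite("pics/side9z.png",z)
E
```

```text
clock: 8.65
tcp_pos: [0.5364, 0.0587, 0.0627]
ee_rot: [[-0.315, 0.949, -0.006], [0.949, 0.315, -0.001], [0.001, -0.006, -1.0]]
ft_force: [0.0, 0.0, 0.1]
width: 0.0005
[0.5364 0.0587 0.0627] [-0.0011  0.001 ]
```

View pics/side9z.png

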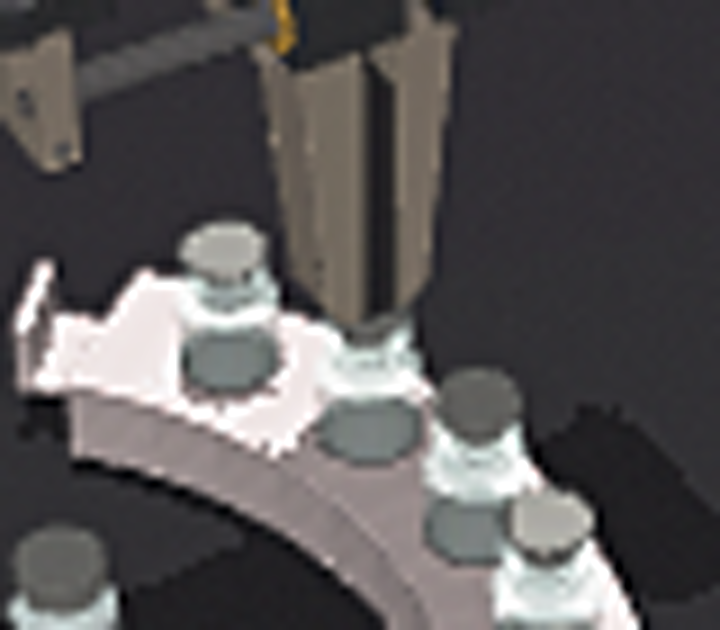

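```bash
python3 -m creep '[{"tx":-0.001,"ty":0.001,"tz":0.0,"turn":0,"grip":1},{"tx":-0.001,"ty":0.001,"tz":0.0005,"turn":0,"grip":1},{"tx":-0.001,"ty":0.001,"tz":0.001,"turn":0,"grip":1},{"tx":-0.001,"ty":0.001,"tz":0.002,"turn":0,"grip":1},{"tx":-0.001,"ty":0.001,"tz":0.003,"turn":0,"grip":1},{"tx":-0.001,"ty":0.001,"tz":0.004,"turn":0,"grip":1},{"tx":-0.001,"ty":0.001,"tz":0.005,"turn":0,"grip":1},{"tx":-0.001,"ty":0.001,"tz":0.0055,"turn":0,"grip":1},{"tx":-0.001,"ty":0.001,"tz":0.006,"turn":0,"grip":1},{"tx":-0.001,"ty":0.001,"tz":0.006,"turn":0,"grip":1}]'
```

```text
clock: 9.53
tcp_pos: [0.5381, 0.0582, 0.0571]
ee_rot: [[-0.315, 0.949, -0.005], [0.949, 0.315, -0.001], [0.001, -0.005, -1.0]]
ft_force: [-1.1, 0.8, 3.1]
width: 0.0005
```

```bash
python3 -m creep '[{"tx":0,"ty":0,"tz":0.0005,"turn":0,"grip":1},{"tx":0,"ty":0,"tz":0.001,"turn":0,"grip":1},{"tx":0,"ty":0,"tz":0.001,"turn":0,"grip":1}]'
```

```text
clock: 9.78
tcp_pos: [0.5381, 0.0582, 0.056]
ee_rot: [[-0.315, 0.949, -0.005], [0.949, 0.315, -0.001], [0.001, -0.005, -1.0]]
ft_force: [-0.5, 0.6, 4.4]
width: 0.0002
```

```bash
python3 -m creep '[{"tx":0,"ty":0,"tz":0.0005,"turn":0,"grip":1},{"tx":0,"ty":0,"tz":0.001,"turn":0,"grip":1},{"tx":0,"ty":0,"tz":0.001,"turn":0,"grip":1}]'
```

```text
clock: 10.03
tcp_pos: [0.5381, 0.0582, 0.0552]
ee_rot: [[-0.315, 0.949, -0.005], [0.949, 0.315, -0.001], [0.001, -0.005, -1.0]]
ft_force: [-1.3, 0.4, 5.1]
width: 0.0006
```

```bash
python3 -m creep '[{"tx":0,"ty":0,"tz":0.0005,"turn":0,"grip":1},{"tx":0,"ty":0,"tz":0.0008,"turn":0,"grip":1},{"tx":0,"ty":0,"tz":0.0008,"turn":0,"grip":1}]'
```

```text
clock: 10.28
tcp_pos: [0.5382, 0.0582, 0.0551]
ee_rot: [[-0.315, 0.949, -0.005], [0.949, 0.315, -0.001], [0.001, -0.005, -1.0]]
ft_force: [-4.5, 1.2, 10.1]
width: 0.0008
```

```bash
python3 -m creep '[{"tx":0,"ty":0,"tz":-0.005,"turn":0,"grip":1},{"tx":0,"ty":0,"tz":-0.017,"turn":0,"grip":1},{"tx":-0.02,"ty":0.002,"tz":-0.020,"turn":0,"grip":1},{"tx":-0.042,"ty":0.005,"tz":-0.020,"turn":0,"grip":1},{"tx":-0.042,"ty":0.005,"tz":-0.02,"turn":0,"grip":1},{"tx":-0.042,"ty":0.005,"tz":-0.012,"turn":0,"grip":1},{"tx":-0.042,"ty":0.005,"tz":-0.0085,"turn":0,"grip":1},{"tx":-0.042,"ty":0.005,"tz":-0.0085,"turn":0,"grip":1},{"tx":-0.042,"ty":0.005,"tz":-0.0085,"turn":0,"grip":1}]'
python3 - <<'E'
from h import *
s=arm.get_state(); print(s["tcp_pos"], (np.array([.5557,.0202])-s["tcp_pos"][:2])@s["ee_rot"][:2,:2])
E
```

```text
clock: 11.03
tcp_pos: [0.5551, 0.0207, 0.0627]
ee_rot: [[-0.316, 0.949, -0.007], [0.949, 0.316, -0.0], [0.002, -0.007, -1.0]]
ft_force: [-0.4, -0.9, 0.0]
width: 0.0006
[0.5551 0.0207 0.0627] [-0.0007  0.0004]
```

```bash
python3 -m creep '[{"tx":-0.0005,"ty":0.0005,"tz":0.0,"turn":0,"grip":1},{"tx":-0.0005,"ty":0.0005,"tz":0.001,"turn":0,"grip":1},{"tx":-0.0005,"ty":0.0005,"tz":0.002,"turn":0,"grip":1},{"tx":-0.0005,"ty":0.0005,"tz":0.003,"turn":0,"grip":1},{"tx":-0.0005,"ty":0.0005,"tz":0.004,"turn":0,"grip":1},{"tx":-0.0005,"ty":0.0005,"tz":0.005,"turn":0,"grip":1},{"tx":-0.0005,"ty":0.0005,"tz":0.0055,"turn":0,"grip":1},{"tx":-0.0005,"ty":0.0005,"tz":0.006,"turn":0,"grip":1},{"tx":-0.0005,"ty":0.0005,"tz":0.0065,"turn":0,"grip":1},{"tx":-0.0005,"ty":0.0005,"tz":0.0065,"turn":0,"grip":1}]'
```

```text
clock: 11.87
tcp_pos: [0.5558, 0.0206, 0.0562]
ee_rot: [[-0.316, 0.949, -0.007], [0.949, 0.316, 0.0], [0.002, -0.006, -1.0]]
ft_force: [-1.1, 2.8, 2.7]
width: 0.0006
```

```bash
python3 -m creep '[{"tx":0,"ty":0,"tz":0.0005,"turn":0,"grip":1},{"tx":0,"ty":0,"tz":0.001,"turn":0,"grip":1},{"tx":0,"ty":0,"tz":0.001,"turn":0,"grip":1}]'
```

```text
clock: 12.12
tcp_pos: [0.5558, 0.0206, 0.0552]
ee_rot: [[-0.316, 0.949, -0.007], [0.949, 0.316, 0.0], [0.002, -0.006, -1.0]]
ft_force: [-1.5, 1.3, 4.2]
width: 0.0004
```

```bash
python3 -m creep '[{"tx":0,"ty":0,"tz":0.0005,"turn":0,"grip":1},{"tx":0,"ty":0,"tz":0.0008,"turn":0,"grip":1},{"tx":0,"ty":0,"tz":0.0008,"turn":0,"grip":1}]'
```

```text
clock: 12.37
tcp_pos: [0.5558, 0.0206, 0.0551]
ee_rot: [[-0.316, 0.949, -0.007], [0.949, 0.316, 0.0], [0.002, -0.007, -1.0]]
ft_force: [-4.2, 1.1, 8.6]
width: 0.0002
```

```bash
python3 -m creep '[{"tx":0,"ty":0,"tz":-0.005,"turn":0,"grip":1},{"tx":0,"ty":0,"tz":-0.017,"turn":0,"grip":1},{"tx":-0.02,"ty":-0.003,"tz":-0.020,"turn":0,"grip":1},{"tx":-0.0425,"ty":-0.0065,"tz":-0.020,"turn":0,"grip":1},{"tx":-0.0425,"ty":-0.0065,"tz":-0.02,"turn":0,"grip":1},{"tx":-0.0425,"ty":-0.0065,"tz":-0.012,"turn":0,"grip":1},{"tx":-0.0425,"ty":-0.0065,"tz":-0.0085,"turn":0,"grip":1},{"tx":-0.0425,"ty":-0.0065,"tz":-0.0085,"turn":0,"grip":1},{"tx":-0.0425,"ty":-0.0065,"tz":-0.0085,"turn":0,"grip":1}]'
python3 - <<'E'
from h import *
s=arm.get_state(); print(s["tcp_pos"], (np.array([.5625,-.0211])-s["tcp_pos"][:2])@s["ee_rot"][:2,:2])
a=arm.read_camera("side"); cv2.imwrite("pics/side10.png",a); z=cv2.resize(a[205:285,270:360],None,fx=8,fy=8,interpolation=cv2.INTER_CUBIC); cv2.imwrite("pics/side10z.png",z)
E
```

```text
clock: 13.12
tcp_pos: [0.5623, -0.0209, 0.0627]
ee_rot: [[-0.316, 0.949, -0.009], [0.949, 0.316, 0.001], [0.003, -0.008, -1.0]]
ft_force: [-0.0, 0.7, 0.3]
width: 0.0005
[ 0.5623 -0.0209  0.0627] [-0.0002  0.0001]
```

View pics/side10z.png

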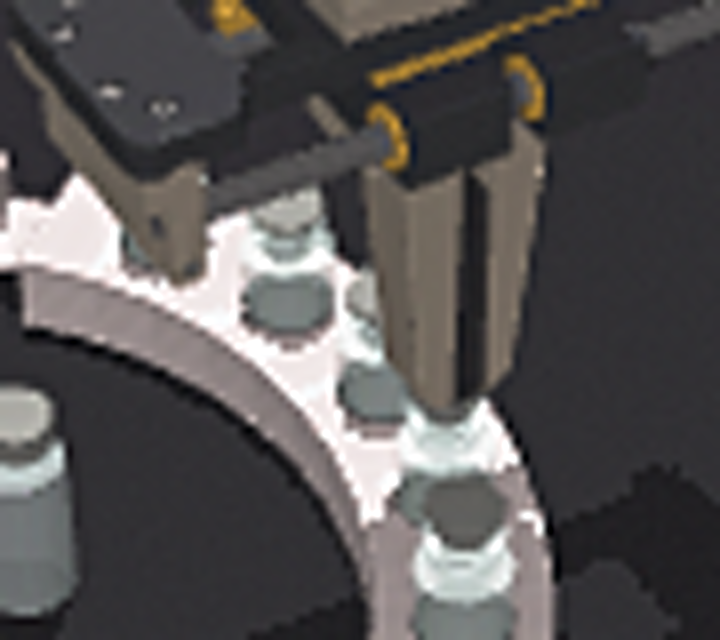

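```bash
python3 -m creep '[{"tx":0,"ty":0,"tz":0.0,"turn":0,"grip":1},{"tx":0,"ty":0,"tz":0.001,"turn":0,"grip":1},{"tx":0,"ty":0,"tz":0.002,"turn":0,"grip":1},{"tx":0,"ty":0,"tz":0.003,"turn":0,"grip":1},{"tx":0,"ty":0,"tz":0.004,"turn":0,"grip":1},{"tx":0,"ty":0,"tz":0.005,"turn":0,"grip":1},{"tx":0,"ty":0,"tz":0.0055,"turn":0,"grip":1},{"tx":0,"ty":0,"tz":0.006,"turn":0,"grip":1},{"tx":0,"ty":0,"tz":0.0065,"turn":0,"grip":1},{"tx":0,"ty":0,"tz":0.0065,"turn":0,"grip":1}]'
```

```text
clock: 14.0
tcp_pos: [0.5628, -0.0209, 0.0567]
ee_rot: [[-0.316, 0.949, -0.008], [0.949, 0.316, 0.001], [0.003, -0.007, -1.0]]
ft_force: [-0.8, 2.0, 3.0]
width: 0.0003
```

```bash
python3 -m creep '[{"tx":0,"ty":0,"tz":0.0005,"turn":0,"grip":1},{"tx":0,"ty":0,"tz":0.001,"turn":0,"grip":1},{"tx":0,"ty":0,"tz":0.001,"turn":0,"grip":1}]'
```

```text
clock: 14.25
tcp_pos: [0.5628, -0.0209, 0.0556]
ee_rot: [[-0.316, 0.949, -0.007], [0.949, 0.316, 0.001], [0.003, -0.007, -1.0]]
ft_force: [-0.7, 1.3, 2.7]
width: 0.0003
```

```bash
python3 -m creep '[{"tx":0,"ty":0,"tz":0.0005,"turn":0,"grip":1},{"tx":0,"ty":0,"tz":0.0008,"turn":0,"grip":1},{"tx":0,"ty":0,"tz":0.0008,"turn":0,"grip":1}]'
```

```text
clock: 14.5
tcp_pos: [0.5628, -0.0209, 0.0552]
ee_rot: [[-0.316, 0.949, -0.008], [0.949, 0.316, 0.001], [0.003, -0.007, -1.0]]
ft_force: [-2.7, 0.3, 5.9]
width: 0.0003
```

```bash
python3 -m creep '[{"tx":0,"ty":0,"tz":0.0005,"turn":0,"grip":1},{"tx":0,"ty":0,"tz":0.0008,"turn":0,"grip":1},{"tx":0,"ty":0,"tz":0.0008,"turn":0,"grip":1}]'
```

```text
clock: 14.75
tcp_pos: [0.5628, -0.0209, 0.0551]
ee_rot: [[-0.317, 0.949, -0.008], [0.949, 0.317, 0.001], [0.003, -0.007, -1.0]]
ft_force: [-2.7, 0.9, 9.5]
width: 0.0004
```

```bash
python3 -m creep '[{"tx":0,"ty":0,"tz":-0.005,"turn":0,"grip":1},{"tx":0,"ty":0,"tz":-0.017,"turn":0,"grip":1},{"tx":-0.02,"ty":-0.009,"tz":-0.020,"turn":0,"grip":1},{"tx":-0.0385,"ty":-0.018,"tz":-0.020,"turn":0,"grip":1},{"tx":-0.0385,"ty":-0.018,"tz":-0.02,"turn":0,"grip":1},{"tx":-0.0385,"ty":-0.018,"tz":-0.012,"turn":0,"grip":1},{"tx":-0.0385,"ty":-0.018,"tz":-0.0085,"turn":0,"grip":1},{"tx":-0.0385,"ty":-0.018,"tz":-0.0085,"turn":0,"grip":1},{"tx":-0.0385,"ty":-0.018,"tz":-0.0085,"turn":0,"grip":1}]'
python3 - <<'E'
from h import *
s=arm.get_state(); print(s["tcp_pos"], (np.array([.5576,-.0627])-s["tcp_pos"][:2])@s["ee_rot"][:2,:2])
E
```

```text
clock: 15.5
tcp_pos: [0.5574, -0.0622, 0.0628]
ee_rot: [[-0.317, 0.948, -0.01], [0.948, 0.317, 0.001], [0.004, -0.009, -1.0]]
ft_force: [-1.3, -0.3, 0.1]
width: 0.0003
[ 0.5574 -0.0622  0.0628] [-0.0006  0.    ]
```

```bash
python3 -m creep '[{"tx":-0.0005,"ty":0,"tz":0.0,"turn":0,"grip":1},{"tx":-0.0005,"ty":0,"tz":0.001,"turn":0,"grip":1},{"tx":-0.0005,"ty":0,"tz":0.002,"turn":0,"grip":1},{"tx":-0.0005,"ty":0,"tz":0.003,"turn":0,"grip":1},{"tx":-0.0005,"ty":0,"tz":0.004,"turn":0,"grip":1},{"tx":-0.0005,"ty":0,"tz":0.005,"turn":0,"grip":1},{"tx":-0.0005,"ty":0,"tz":0.0055,"turn":0,"grip":1},{"tx":-0.0005,"ty":0,"tz":0.006,"turn":0,"grip":1},{"tx":-0.0005,"ty":0,"tz":0.0065,"turn":0,"grip":1},{"tx":-0.0005,"ty":0,"tz":0.0065,"turn":0,"grip":1}]'
```

```text
clock: 16.33
tcp_pos: [0.5577, -0.0624, 0.0563]
ee_rot: [[-0.317, 0.948, -0.009], [0.948, 0.317, 0.002], [0.004, -0.008, -1.0]]
ft_force: [0.3, 1.7, 3.4]
width: 0.0006
```

```bash
python3 -m creep '[{"tx":0,"ty":0,"tz":0.0005,"turn":0,"grip":1},{"tx":0,"ty":0,"tz":0.001,"turn":0,"grip":1},{"tx":0,"ty":0,"tz":0.001,"turn":0,"grip":1}]'
```

```text
clock: 16.58
tcp_pos: [0.5577, -0.0624, 0.0552]
ee_rot: [[-0.317, 0.948, -0.009], [0.948, 0.317, 0.002], [0.004, -0.008, -1.0]]
ft_force: [-0.9, 1.4, 2.8]
width: 0.0005
```

```bash
python3 -m creep '[{"tx":0,"ty":0,"tz":0.0005,"turn":0,"grip":1},{"tx":0,"ty":0,"tz":0.0008,"turn":0,"grip":1},{"tx":0,"ty":0,"tz":0.0008,"turn":0,"grip":1}]'
```

```text
clock: 16.83
tcp_pos: [0.5577, -0.0624, 0.0551]
ee_rot: [[-0.317, 0.948, -0.009], [0.948, 0.317, 0.002], [0.005, -0.008, -1.0]]
ft_force: [-2.7, 3.2, 9.6]
width: 0.0004
```

```bash
python3 -m creep '[{"tx":0,"ty":0,"tz":0.0005,"turn":0,"grip":1},{"tx":0,"ty":0,"tz":0.0008,"turn":0,"grip":1},{"tx":0,"ty":0,"tz":0.0008,"turn":0,"grip":1}]'
```

```text
clock: 17.08
tcp_pos: [0.5578, -0.0625, 0.0552]
ee_rot: [[-0.317, 0.948, -0.009], [0.948, 0.317, 0.002], [0.005, -0.008, -1.0]]
ft_force: [-2.9, 3.1, 9.9]
width: 0.0004
```

```bash
python3 -m creep '[{"tx":0,"ty":0,"tz":-0.01,"turn":0,"grip":1},{"tx":0,"ty":0,"tz":-0.045,"turn":0,"grip":1},{"tx":0,"ty":0,"tz":-0.085,"turn":0,"grip":1},{"tx":0,"ty":0,"tz":-0.12,"turn":0,"grip":1},{"tx":0.02,"ty":0,"tz":-0.15,"turn":0,"grip":1},{"tx":0.05,"ty":-0.01,"tz":-0.16,"turn":0,"grip":1},{"tx":0.085,"ty":-0.02,"tz":-0.16,"turn":0,"grip":1},{"tx":0.12,"ty":-0.03,"tz":-0.16,"turn":0,"grip":1},{"tx":0.155,"ty":-0.04,"tz":-0.16,"turn":0,"grip":1},{"tx":0.19,"ty":-0.05,"tz":-0.16,"turn":0,"grip":1},{"tx":0.225,"ty":-0.06,"tz":-0.16,"turn":0,"grip":1},{"tx":0.26,"ty":-0.07,"tz":-0.16,"turn":0,"grip":1}]'
```

```text
clock: 18.08
tcp_pos: [0.4093, 0.1622, 0.217]
ee_rot: [[-0.317, 0.948, -0.009], [0.949, 0.317, 0.001], [0.004, -0.008, -1.0]]
ft_force: [0.0, -0.7, 0.8]
width: 0.0008
```

```bash
python3 -m creep '[{"tx":0.03,"ty":-0.01,"tz":0,"turn":0,"grip":1},{"tx":0.06,"ty":-0.02,"tz":0,"turn":0,"grip":1},{"tx":0.09,"ty":-0.03,"tz":0,"turn":0,"grip":1},{"tx":0.12,"ty":-0.04,"tz":0,"turn":0,"grip":1},{"tx":0.15,"ty":-0.05,"tz":0,"turn":0,"grip":1},{"tx":0.15,"ty":-0.05,"tz":0,"turn":0,"grip":1},{"tx":0.15,"ty":-0.05,"tz":0,"turn":0,"grip":1}]'
python3 - <<'E'
from h import *
for n in ("top","side"): cv2.imwrite(f"pics/{n}F.png",arm.read_camera(n))
T0=cv2.imread("pics/top0.png");T1=cv2.imread("pics/topF.png");S0=cv2.imread("pics/side0.png");S1=cv2.imread("pics/sideF.png")
f=lambda a,x,y:cv2.resize(a[y:y+100,x:x+130],None,fx=3,fy=3,interpolation=cv2.INTER_CUBIC)
cv2.imwrite("pics/cmpF.png",np.vstack([np.hstack([f(T0,245,205),f(T1,245,205)]),np.hstack([f(S0,240,210),f(S1,240,210)])])[:600,:800])
E
```

```text
clock: 18.67
tcp_pos: [0.3138, 0.289, 0.218]
ee_rot: [[-0.32, 0.948, -0.008], [0.948, 0.32, -0.0], [0.003, -0.008, -1.0]]
ft_force: [0.6, -0.3, -0.6]
width: 0.0006
```

View pics/cmpF.png

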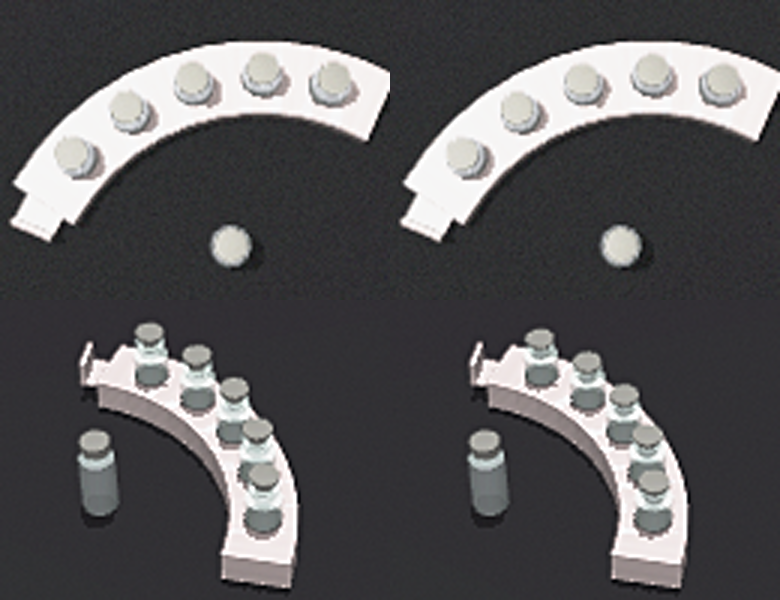

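View pics/topF.png

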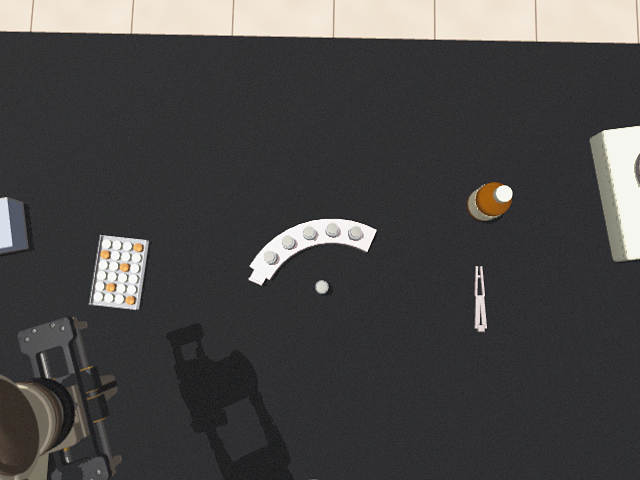

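```bash
python3 - <<'E'
from h import *
ss=[(199,79),(278,117),(341,172),(379,240),(391,317)]
def cs(f,dy):
    z=cv2.resize(cv2.imread(f)[205:315,250:400],None,fx=5,fy=5,interpolation=cv2.INTER_CUBIC); z=cv2.GaussianBlur(z,(0,0),3).astype(int); out=[]
    m=((z[...,2]-z[...,0]>=4)&(z[...,1]>130)&(z[...,1]<200)).astype(np.uint8)*255
    for a,b in ss:
        d=np.zeros_like(m); cv2.circle(d,(a,b+dy),32,255,-1); k=cv2.morphologyEx(m&d,cv2.MORPH_OPEN,cv2.getStructuringElement(cv2.MORPH_ELLIPSE,(15,15)))
        M_=cv2.moments(k,True); out.append([250+M_["m10"]/M_["m00"]/5-.4,205+M_["m01"]/M_["m00"]/5-.4])
    return np.array(out)
A=cs("pics/side0.png",0);B=cs("pics/sideF.png",10); print(B-A)
# drop in mm: project vertical
F=np.array([[.5101,.0894],[.5377,.058],[.5557,.0202],[.5625,-.0211],[.5576,-.0627]])
c=arm.calibration("side");Ti=np.linalg.inv(c["world_from_camera"])
for i,(x,y) in enumerate(F):
    r=[];
    for z in (.065,.059): q=Ti[:3,:3]@(x,y,z)+Ti[:3,3]; r.append(c["fy"]*q[1]/q[2])
    print(i+1,"drop mm",round((B-A)[i,1]/((r[1]-r[0])/6),2))
for n in ("top","side"):
    g=[cv2.cvtColor(cv2.imread(f"pics/{n}{k}.png"),cv2.COLOR_BGR2GRAY) for k in "0F"]
    d=cv2.GaussianBlur(cv2.absdiff(*g),(0,0),1.5)
    num,l,st,ce=cv2.connectedComponentsWithStats((d>12).astype(np.uint8)); print(n,[s.tolist() for s in st[1:] if s[4]>8])
E
```

```text
[[ 0.1305  2.1127]
 [ 0.1192  2.4171]
 [-0.1144  2.2908]
 [ 0.2279  2.1514]
 [-0.137   2.137 ]]
1 drop mm 5.7
2 drop mm 6.49
3 drop mm 6.12
4 drop mm 5.72
5 drop mm 5.66
top [[330, 230, 13, 7, 46], [350, 230, 4, 7, 16], [359, 233, 7, 8, 30], [316, 236, 4, 5, 16], [287, 244, 5, 3, 10], [276, 260, 5, 5, 13], [0, 316, 130, 164, 11599], [167, 325, 126, 155, 7249]]
side [[61, 0, 158, 86, 5245], [131, 0, 51, 53, 1718], [168, 84, 17, 36, 327], [100, 117, 41, 27, 696], [0, 149, 22, 30, 458], [33, 165, 109, 98, 2773], [0, 181, 17, 46, 488], [52, 202, 177, 95, 4504], [284, 216, 12, 15, 150], [299, 223, 13, 16, 168], [312, 234, 23, 45, 498], [325, 288, 7, 3, 16], [46, 311, 24, 33, 551], [57, 341, 7, 7, 16], [0, 378, 17, 11, 121]]
```

```bash
python3 -c "
from rig import arm
s=arm.get_state();print(s['clock'],abs(s['dq']).max());print(arm.sign_off())"
```

```text
18.7667 1.241847545631645
the job is handed in; nothing more can be done
None
```

I pressed all five stoppers home with the closed fingertips, one after another from 1 (the pull-tab end) to 5. The hand was then lifted clear, and I handed the job in at 18.8 s.

**Hard stop:** all five stoppers stopped dead at the same tool height (TCP z 0.0551 to 0.0552 m). The upward force there was 8.6 to 12.5 N, against about 3 to 5 N while the stoppers were sliding.

**Before and after pictures:** the side view gives drops of 5.7, 6.5, 6.1, 5.7 and 5.7 mm, which fits stoppers that started 5 to 7 mm proud. In the top view only the stoppers, the arm and its shadow changed. The side view also shows one small change, about 7 x 3 pixels near the tray's far end, which I did not trace. The loose vial, well plate, bottle and forceps looked unmoved in the top view.

**What disagreed:**
- **Fingertip position:** the tips met stopper 1 with the TCP at about z 0.0605 m, some 20 mm lower than the stated 22 mm fingertip offset implies. The camera pictures showed the same, so I went down by touch.
- **Sideways force:** up to about 6 N appeared during the first press, on stopper 1. I used slightly smaller press steps on the later stoppers, and the top view shows no shift of the tray.
- **Wrist camera:** its picture was overexposed on the tray, so I located the stoppers with the top and side cameras. Those two agreed to about 2 mm.

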